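# Press the cork setting block onto its studded base

### The arm

A 6-joint arm with a two-finger parallel gripper is mounted at the origin on the work surface. World frame = base frame: x ahead of the robot, y to its left, z up, the work surface at z = 0. Lengths are in mm, angles in degrees, forces in N, time in s.
With the tool pointing down it reaches from about 325 to 900 mm from the base axis. Payload 3.5 kg.
Tool frame: the origin (TCP) lies on the centre line of the jaws, within the pads' length; the fingertips stand 8 mm ahead of it and the grasp point (between the pads) lies 11 mm behind it; z points along the fingers, x is the direction in which the jaws open and shut, and the axes are right-handed (so a half turn about z gives the same grasp; the last joint's range is limited). The gripper opens to 85 mm and grips with 20 to 120 N. Pads are 22 mm wide; open, the fingers measure 114 mm over their backs; the gripper's body (76 mm by 85 mm) begins 54 mm behind the grasp point. The pads swing forward as they close: fully open they stand 13 mm farther back than shut.
Start: joints at [69.133, 15.837, -1.513, 72.651, 0, 84.076], TCP at [161.165, 603.861, 217.613] pointing down, gripper open.
Joint ranges: [-178.77, 178.77], [-48.84, 107.48], [-61.69, 71.31], [-111.58, 123.2], [-90, 87.43], [-180, 180]. Speed limits (degrees/s): [147.25, 147.25, 180, 180, 180, 180].

### API

Orientations are given as a 3x3 rotation matrix whose columns are the frame's x, y, z axes.
In Python, from plant import env gives the robot as it stands. The module is installed in compiled form; this text tells all that it offers.
- The arm moves only by the shell command python3 -m handwheel 'ROWS'. ROWS is JSON, one flat list of numbers, 5 for each row, row after row: the shift along the tool's x, y, z in m, then the turn about the tool's z in degrees, then the finger opening in m, from 0 to 0.0854. In form: [tx, ty, tz, spin, jaw, tx, ty, tz, spin, jaw, ...]. A call has 1 to 20 rows; each row shifts and turns the commanded pose from where the row before left it, along the tool's axes as they then stand; what a row does not reach is not made up. A row lasts 1/12 s, in which the tool goes at most 41.7 mm and 7.16 degrees, less where a joint would pass 70% of its speed; a pose out of reach is approached as far as the arm can. A call is refused whole if a number of a shift passes 0.0417 or a number of a turn 7.16, either way. A call with a gripper value outside its range is refused whole. The fingers move at their own pace and stop on an object; the grip force is fixed at half the most. Time passes only in rows, so rows that do not move let the fingers close. It gives the time, the measured TCP pose, the force and the opening at its end, in the units of the state.
- env.observe(): the state, without advancing time (a new reading comes with each control period).
- env.snapshot(name): name is "side" or "top" or "wrist"; returns a dict with "color" (480x640x3 uint8, red, green, blue), "range_z" (480x640 float32, mm along the optical axis (not along the pixel's ray), 0 where there is no reading), "intrinsics" (3x3 intrinsics, pixels), "distortion" ([k1, k2, p1, p2, k3] as OpenCV has them; the pictures are not rectified), "R" (3x3) and "t" (3): a world point X has camera coordinates R X + t. Camera axes: x right, y down, z forward; pixel columns grow to the right and rows downward; lengths in mm; the calibration is good to about 2 mm. A picture is of the moment at which its call begins.
- env.sign_off(): hands the job in, once; it reports no verdict.
The state is a dict: "clock": time; "joint_pos": joint angles; "joint_vel": joint speeds; "joint_torque": joint torques, N m; "tcp_pos": TCP position; "orientation": TCP orientation; "force": force on the tool from outside, world axes, zero at the start; "ft_torque": the same for the moment, N m; "grip_width": finger opening in mm.
Only numpy, scipy, OpenCV 4.12 (cv2) and the standard library are available. Lean on these libraries where they do the work, as an engineer would, in place of code of your own. Each camera call takes 0.05 s, during which the arm holds its last target.

### The job

Pick up the cork-faced setting block, set it over the two brass studs of the base in the blued-steel spring clip, in line with the base, and press it down against the clip's grip until it sits fully home, flat on the base; then let go. Leave the white-faced block where it lies and do not knock or push the glass specimen tube.

Things in the scene. Friction and masses are not known exactly. Their poses are not given: they have to be found in the camera images.
- cork_block_mid (a point): Loose boxwood block, 46 x 92 x 36 mm (x, y, z), flat on the desk, 0.11 kg; cork top with a dark groove along y. Underneath, two square sockets 32 mm wide, 18 mm deep, 22 mm either side of the middle along y; either way round fits. Point: its centre, 18 mm above its underside; z up, y along its length. Grip across x (46 mm).
- dock_seat (a point): Fixed boxwood base 42 x 84 x 20 mm. Point: centre of its top face; y along it. At y +-22 mm stand brass studs, 15 mm high, 18 mm wide, 6 at the tip. Beyond both y ends rise blue sprung clip leaves to 71 mm above the desk: mouth 114 mm wide, throat 89 mm at 40 mm height. They grip the block's ends: pressing takes 3 to 15 N. Seated, the block's y is along this y, its centre 18 mm above this point.
- white_block_mid (a point): Another loose block of the same size and shape, 46 x 92 x 36 mm, but with a plain white top without a groove; not to be used. The point is its centre, 18 mm above its underside; y along its length.
- tube: Tall loose glass specimen tube, 28 mm across, cork-stoppered, standing on a dark wooden foot 48 mm across; 144 mm high in all. Its origin is the centre of the underside; z is up. Fragile: leave it standing.
Things that resemble listed ones, but are neither listed nor needed, are in the scene too. What is shaped like the part that bears cork_block_mid but green, purple or red is not meant.

How it is judged:
By the outcome, as a careful person would: the job done as asked, in the order asked, and still so for the second after the job is handed in, with the robot touching nothing.
It also fails if it takes over 43 s, if anything falls off the work surface, if the arm or the gripper's body presses on something with over 40 N, if the wrist force passes 120 N, or if a joint passes its speed limit or range.

## Working session

There is one attempt and no reset: what is moved stays moved. The work goes in short steps, Python scripts to look and compute and a shell command to move; the robot and the scene stay as the last step left them, time stands still between calls to the robot, and variables do not carry over. Pictures are saved under pics/ and viewed, and the job is handed in when it is done.

```bash
mkdir -p pics; cat > h.py <<'E'
import numpy as np,cv2,pickle
from plant import env
def snap(n,f):
    s=env.snapshot(n); cv2.imwrite(f'pics/{f}.png',s['color'][:,:,::-1]); pickle.dump(s,open(f'{f}.pkl','wb')); return s
def load(f): return pickle.load(open(f'{f}.pkl','rb'))
def ray(s,uv,z):
    p=cv2.undistortPoints(np.array(uv,float).reshape(-1,1,2),np.array(s['intrinsics']),np.array(s['distortion'])).reshape(-1,2)
    R=np.array(s['R']);t=np.array(s['t']).ravel();C=-R.T@t
    d=np.c_[p,np.ones(len(p))]@R
    return C+d*((z-C[2])/d[:,2])[:,None]
def pt(s,uv):
    p=cv2.undistortPoints(np.array(uv,float).reshape(-1,1,2),np.array(s['intrinsics']),np.array(s['distortion'])).reshape(-1,2)
    Z=np.array([s['range_z'][int(v),int(u)] for u,v in uv])
    return (np.c_[p,np.ones(len(p))]*Z[:,None]-np.array(s['t']).ravel())@np.array(s['R'])
E
python3 - <<'E'
from h import *
for n in('top','side','wrist'):
    s=snap(n,n+'0'); print(n,(-np.array(s['R']).T@np.array(s['t']).ravel()).round())
o=env.observe();print(o['clock'],o['tcp_pos'],np.round(o['orientation'],3),o['force'],o['grip_width'])
E
```

```text
top [ 517.  -31. 1049.]
side [541. 782. 667.]
wrist [ 86. 623. 373.]
0.15 [160.94425919 603.25825219 216.6780133 ] [[ 0.258  0.966 -0.001]
 [ 0.966 -0.258 -0.002]
 [-0.002 -0.    -1.   ]] [0.99078014 0.05186438 0.64893579] 85.01077070014482
```

View pics/top0.png

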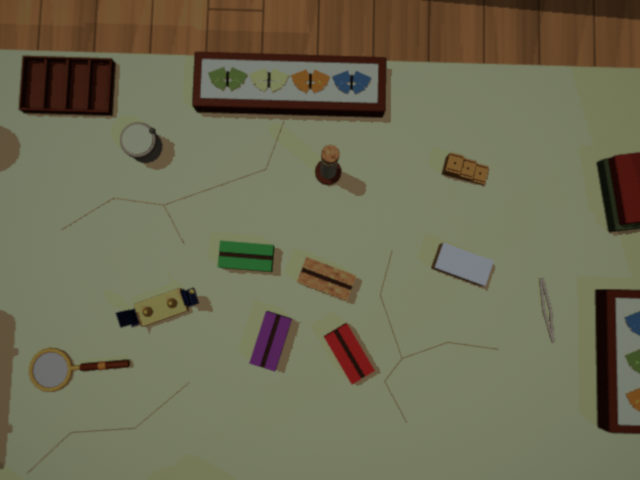

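View pics/side0.png

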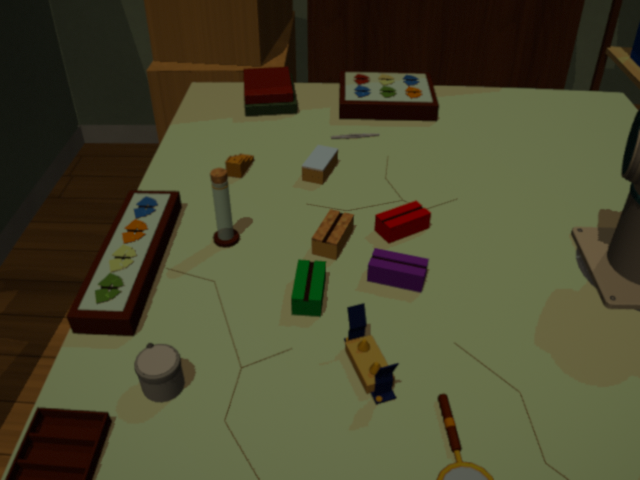

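View pics/wrist0.png

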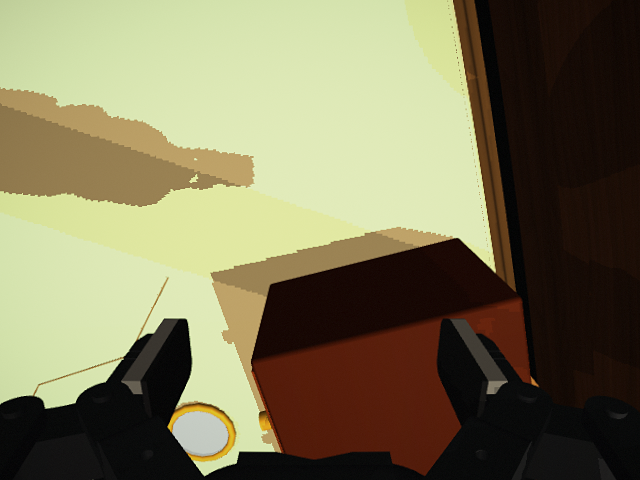

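The top view shows the cork block at about (327,279), the green, purple and red decoys around it, the tube foot at (328,173), the white block at (463,265), and the clip base at about (160,307) with studs at (148,312) and (172,303). Next I'll measure these.

```bash
python3 - <<'E'
from h import *
s=load('top0'); im=s['color']
hsv=cv2.cvtColor(im,cv2.COLOR_RGB2HSV)
for n,(u,v) in dict(cork=(320,285),green=(230,247),base=(160,308),tubetop=(330,153),red=(350,340),purple=(262,340),white=(463,265),desk=(380,200),clipL=(128,318),clipR=(190,299),stud1=(148,312),stud2=(172,303)).items():
    print(n,hsv[v,u],pt(s,[(u,v)]).round(1))
print('tube foot',ray(s,[(328,173)],5).round())
# cork block
x0,y0,x1,y1=290,250,365,305
def blob(x0,y0,x1,y1,zlo,zhi):
    g=[(u,v) for v in range(y0,y1) for u in range(x0,x1)]
    P=pt(s,g); m=np.zeros(im.shape[:2],np.uint8)
    for (u,v),p in zip(g,P):
        if zlo<p[2]<zhi: m[v,u]=255
    m=cv2.morphologyEx(m,cv2.MORPH_OPEN,np.ones((3,3)))
    c=max(cv2.findContours(m,cv2.RETR_EXTERNAL,cv2.CHAIN_APPROX_NONE)[0],key=cv2.contourArea)
    return m,c
for nm,b in dict(cork=((290,250,365,305),28,44,36),base=((125,280,200,335),14,27,20),green=((210,235,282,278),28,44,36)).items():
    m,c=blob(*b[0],b[1],b[2]); W=ray(s,c.reshape(-1,2),b[3])[:,:2].astype(np.float32)
    print(nm,cv2.minAreaRect(W))
    cv2.imwrite(f'pics/m_{nm}.png',cv2.resize(m[b[0][1]:b[0][3],b[0][0]:b[0][2]],None,fx=5,fy=5,interpolation=0))
o=cv2.resize(im[230:350,100:380,::-1],None,fx=2.8,fy=2.8,interpolation=cv2.INTER_CUBIC);cv2.imwrite('pics/topcrop.png',o)
o=cv2.resize(load('side0')['color'][190:410,290:440,::-1],None,fx=2.7,fy=2.7,interpolation=cv2.INTER_CUBIC);cv2.imwrite('pics/sidecrop.png',o)
E
```

```text
cork [ 16 138 120] [[533.4 -43.7  38.3]]
green [ 63 150  97] [[594.5 113.   32.6]]
base [ 28 111 120] [[486.7 231.1  19.5]]
tubetop [ 15 141 119] [[736.9 -52.4 145.3]]
red [  1 207 117] [[441.5 -97.3  32.4]]
purple [148 147  85] [[438.   52.   36.9]]
white [105  23 134] [[ 574.3 -288.5   36.3]]
desk [ 37  54 128] [[ 689.9 -148.4   -4.8]]
clipL [114 170  15] [[469.6 276.   49.3]]
clipR [114 132  27] [[503.3 183.5   3.7]]
stud1 [ 18 171  64] [[479.8 247.8  32.6]]
stud2 [ 20 164  76] [[496.1 207.6  33.6]]
tube foot [[735. -53.   5.]]
cork ((544.9088134765625, -54.02937698364258), (91.8261489868164, 46.00967788696289), 70.9874496459961)
base ((488.41693115234375, 230.9514923095703), (41.9822998046875, 84.04227447509766), 21.102975845336914)
green ((580.347900390625, 86.02497100830078), (92.40599060058594, 46.19929122924805), 86.97929382324219)
```

View pics/topcrop.png

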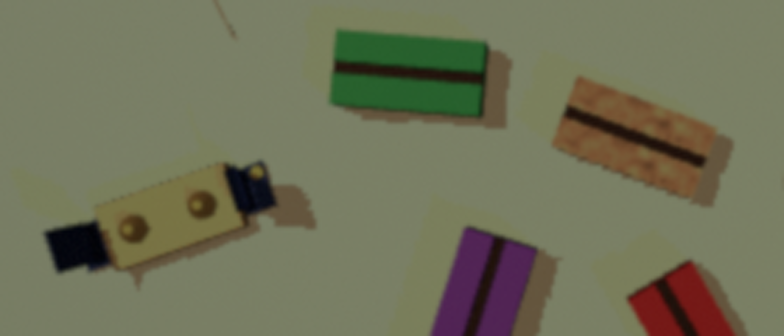

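View pics/sidecrop.png

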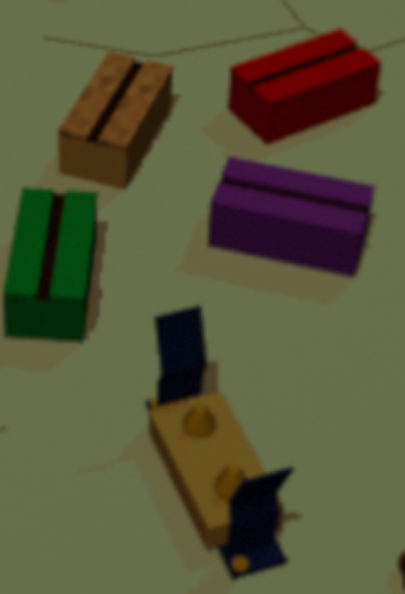

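```bash
python3 - <<'E'
from h import *
s=load('wrist0')
for uv in [(400,270),(460,245),(515,300),(400,400),(265,290),(300,440),(350,150),(100,150),(150,340),(180,330)]: print(uv,pt(s,[uv]).round())
print(s['R'],s['t'],s['intrinsics'])
E
```

```text
(400, 270) [[231. 657.  43.]]
(460, 245) [[230. 713.  23.]]
(515, 300) [[232. 714. 130.]]
(400, 400) [[287. 629. 130.]]
(265, 290) [[237. 534.   1.]]
(300, 440) [[301. 555. 131.]]
(350, 150) [[131. 642.   2.]]
(100, 150) [[ 74. 433.   0.]]
(150, 340) [[138. 558. 262.]]
(180, 330) [[141. 564. 252.]]
[[ 0.25807749  0.96612217 -0.00199109]
 [ 0.92061276 -0.24529456  0.30381363]
 [ 0.29303268 -0.08024048 -0.9527294 ]] [-623.20326282  -40.12156691  380.29353747] [[431.13392225   0.         313.99857513]
 [  0.         431.13392225 240.19626024]
 [  0.           0.           1.        ]]
```

```bash
python3 -m handwheel '[-0.0245,0.0245,0,0,0.0854,-0.0245,0.0245,0,0,0.0854,-0.0245,0.0245,0,0,0.0854,-0.0245,0.0245,0,0,0.0854,-0.0245,0.0245,0,0,0.0854,-0.0245,0.0245,0,0,0.0854,-0.0245,0.0245,0,0,0.0854,-0.0245,0.0245,0,0,0.0854,-0.0245,0.0245,0,0,0.0854,-0.0245,0.0245,0,0,0.0854,-0.0245,0.0245,0,0,0.0854,-0.0245,0.0245,0,0,0.0854,-0.0245,0.0245,0,0,0.0854,-0.0245,0.0245,0,0,0.0854,-0.0245,0.0245,0,0,0.0854,-0.0245,0.0245,0,0,0.0854,-0.0245,0.0245,0,0,0.0854,-0.0245,0.0245,0,0,0.0854,-0.0245,0.0245,0,0,0.0854,-0.0245,0.0245,0,0,0.0854]'
```

```text
clock: 1.82
tcp_pos: [508.5, 2.4, 217.4]
orientation: [[0.258, 0.966, -0.0], [0.966, -0.258, 0.0], [0.0, -0.0, -1.0]]
force: [1.0, 0.8, 0.2]
grip_width: 85.3
```

```bash
python3 -m handwheel '[0,0,0,7,0.0854,0,0,0,7,0.0854,0,0,0,7,0.0854,0,0,0,7,0.0854,0,0,0,7,0.0854,0,0,0,7,0.0854,0,0,0,7,0.0854,0,0,0,7,0.0854,0,0,0,7,0.0854,0,0,0,7,0.0854,0,0,0,7,0.0854,0,0,0,7,0.0854,0,0,0,7,0.0854,0,0,0,3,0.0854,0,0,0,0,0.0854,0,0,0,0,0.0854]'
python3 - <<'E'
from h import *
o=env.observe();R=np.array(o['orientation']);p=np.array(o['tcp_pos'])
print(p,np.degrees(np.arctan2(R[1,0],R[0,0])), R.T@(np.array([544.9,-54,100])-p))
snap('wrist','w1')
E
```

```text
clock: 3.15
tcp_pos: [508.0, 4.1, 217.4]
orientation: [[0.946, -0.323, -0.001], [-0.323, -0.946, 0.0], [-0.001, 0.0, -1.0]]
force: [-0.9, -0.3, -0.8]
grip_width: 85.6
[507.99742533   4.10323905 217.36236239] -18.853458383119886 [ 53.75992329  43.0451885  117.34007374]
```

View pics/w1.png

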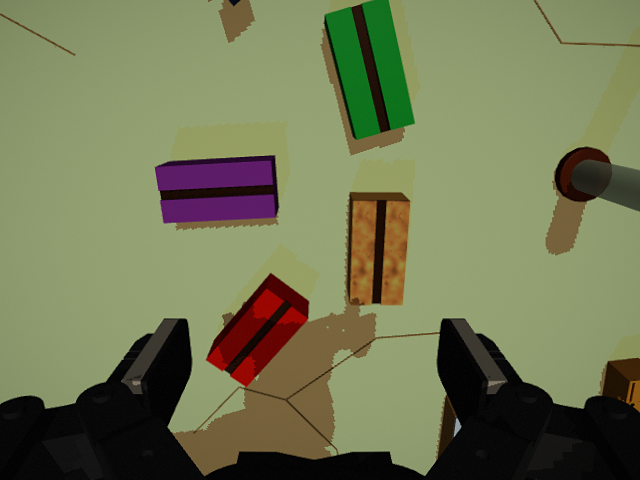

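The cork block is seen at about (379,250), nearly aligned with the jaws. I'll cross-check its pose from this view.

```bash
python3 - <<'E'
from h import *
s=load('w1')
im=s['color']; g=[(u,v) for v in range(180,320) for u in range(335,425)]
P=pt(s,g); m=np.zeros(im.shape[:2],np.uint8)
for (u,v),p in zip(g,P):
    if 31<p[2]<44: m[v,u]=255
m=cv2.morphologyEx(m,cv2.MORPH_OPEN,np.ones((3,3)))
c=max(cv2.findContours(m,cv2.RETR_EXTERNAL,cv2.CHAIN_APPROX_NONE)[0],key=cv2.contourArea)
W=ray(s,c.reshape(-1,2),36)[:,:2].astype(np.float32); r=cv2.minAreaRect(W);print(r)
o=env.observe();R=np.array(o['orientation']);p=np.array(o['tcp_pos'])
print(p,R.T@(np.array([*r[0],16])-p))
E
```

```text
((544.9880981445312, -54.15811538696289), (92.9158706665039, 46.75603485107422), 70.93568420410156)
[508.02946526   4.10352547 217.39009642] [ 53.90488524  43.16703555 201.36832091]
```

```bash
python3 -m handwheel '[0.0135,0.0108,0.01,0,0.0854,0.0135,0.0108,0.02,0,0.0854,0.0135,0.0108,0.03,0,0.0854,0.0135,0.0108,0.03,0,0.0854,0,0,0.025,0,0.0854,0,0,0.02,0,0.0854,0,0,0.02,0,0.0854,0,0,0.015,0,0.0854,0,0,0.01,0,0.0854,0,0,0,0,0.0854,0,0,0,0,0.0854]'
```

```text
clock: 4.12
tcp_pos: [545.0, -54.2, 37.4]
orientation: [[0.946, -0.324, -0.001], [-0.324, -0.946, 0.0], [-0.001, 0.0, -1.0]]
force: [0.2, 0.6, 0.5]
grip_width: 85.4
```

```bash
python3 -m handwheel '[0,0,0.01,0,0.0854,0,0,0.008,0,0.0854,0,0,0.003,0,0.0854,0,0,0,0,0.0854,0,0,0,0,0.04,0,0,0,0,0.04,0,0,0,0,0.04,0,0,0,0,0.04,0,0,0,0,0.04,0,0,0,0,0.04,0,0,0,0,0.03,0,0,0,0,0.03,0,0,0,0,0.03,0,0,0,0,0.03]'
```

```text
clock: 5.28
tcp_pos: [546.0, -54.5, 17.6]
orientation: [[0.946, -0.325, 0.001], [-0.325, -0.946, -0.0], [0.001, -0.0, -1.0]]
force: [-1.3, 1.2, 6.5]
grip_width: 42.6
```

```bash
python3 - <<'E'
from h import *
snap('wrist','w2');s=snap('side','s2')
o=env.observe();print(o['tcp_pos'],o['force'],o['grip_width'])
cv2.imwrite('pics/s2c.png',cv2.resize(s['color'][150:350,240:480,::-1],None,fx=3,fy=3))
E
```

```text
[546.0321193  -54.47332323  17.61822867] [-1.06210545  0.50077288  6.09227479] 43.204442229527565
```

View pics/w2.png

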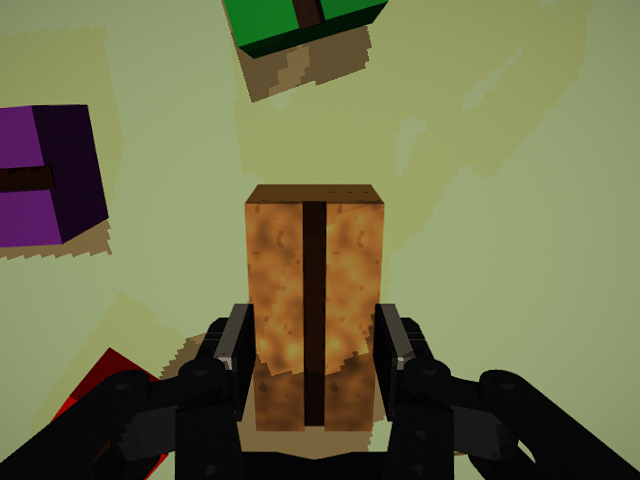

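View pics/s2c.png

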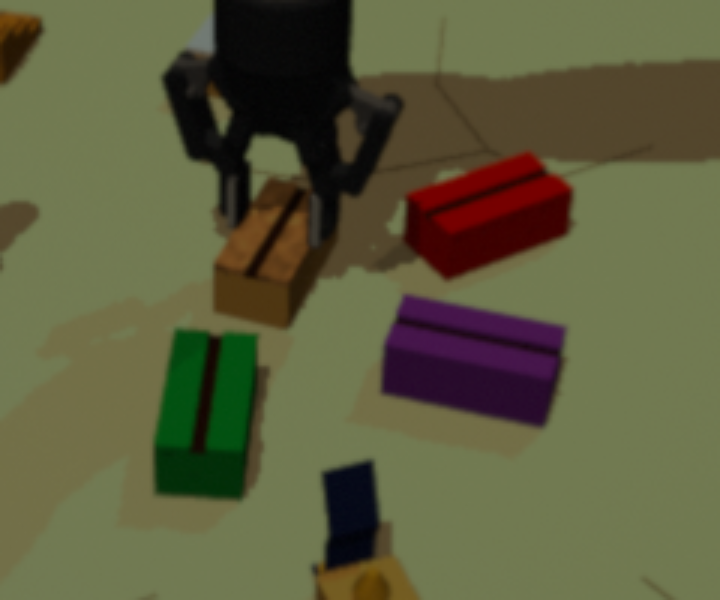

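```bash
python3 -m handwheel '[0,0,-0.005,0,0.03,0,0,-0.01,0,0.03,0,0,-0.02,0,0.03,0,0,-0.025,0,0.03,0,0,-0.025,0,0.03,0,0,-0.025,0,0.03,0,0,-0.01,0,0.03,0,0,0,0,0.03]' 
python3 -m handwheel '[-0.006,-0.0105,0,0,0.03,-0.0123,-0.0209,0,0,0.03,-0.0123,-0.0209,0,0,0.03,-0.0123,-0.0209,0,0,0.03,-0.0123,-0.0209,0,0,0.03,-0.0123,-0.0209,0,0,0.03,-0.0123,-0.0209,0,0,0.03,-0.0123,-0.0209,0,0,0.03,-0.0123,-0.0209,0,0,0.03,-0.0123,-0.0209,0,0,0.03,-0.0123,-0.0209,0,0,0.03,-0.0123,-0.0209,0,0,0.03,-0.006,-0.0105,0,0,0.03,0,0,0,-6.7,0.03,0,0,0,-6.7,0.03,0,0,0,-6.7,0.03,0,0,0,-6.7,0.03,0,0,0,-6.7,0.03,0,0,0,-6.7,0.03,0,0,0,0,0.03]'
python3 - <<'E'
from h import *
for n in('top','side','wrist'): snap(n,n+'3')
o=env.observe();R=np.array(o['orientation']);p=np.array(o['tcp_pos'])
print(p,np.degrees(np.arctan2(R[1,0],R[0,0])),o['force'],o['grip_width'],R.T@(np.array([488.4,231,100])-p))
a=load('top3')['color'][230:390,70:270,::-1];b=load('side3')['color'][240:440,270:470,::-1]
cv2.imwrite('pics/c3.png',np.hstack([cv2.resize(a,(400,320)),cv2.resize(b,(400,400))[:320]]) )
E
```

```text
clock: 6.05
tcp_pos: [547.9, -54.8, 140.0]
orientation: [[0.946, -0.325, 0.007], [-0.325, -0.946, -0.001], [0.007, -0.001, -1.0]]
force: [0.2, -0.5, -1.7]
grip_width: 43.3
clock: 7.72
tcp_pos: [485.9, 230.4, 134.8]
orientation: [[0.931, 0.364, -0.003], [0.364, -0.931, -0.001], [-0.003, -0.0, -1.0]]
force: [0.6, -0.4, -1.4]
grip_width: 43.2
[486.58071708 230.52598723 135.563789  ] 21.10079193619558 [-0.33177546 -0.35131683 -1.48395096] 43.178510998429 [ 1.94028959  0.21290182 35.55991445]
```

View pics/wrist3.png

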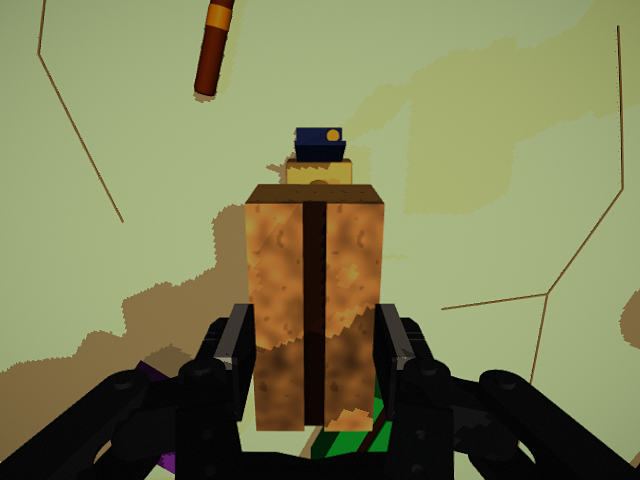

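View pics/side3.png

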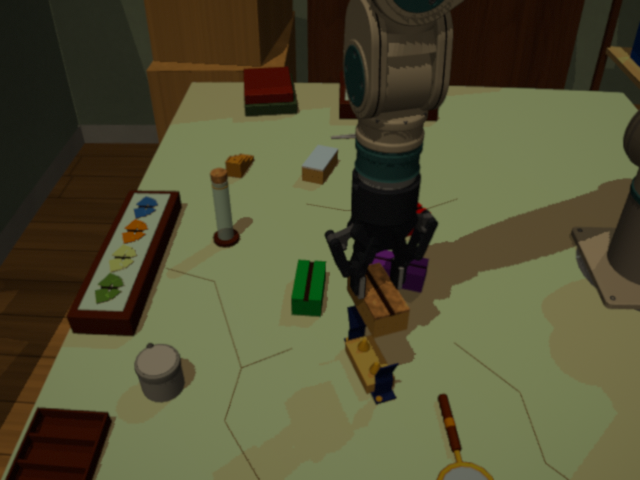

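View pics/c3.png

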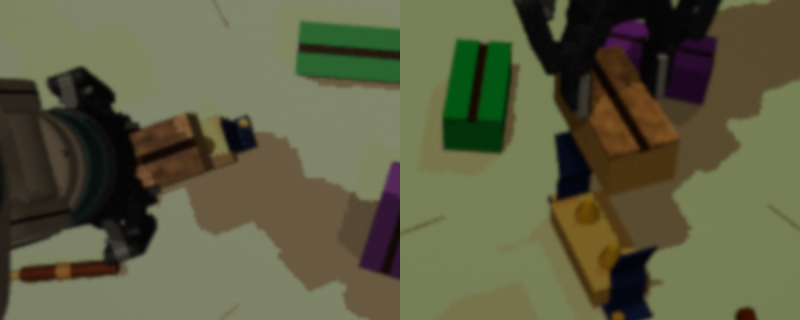

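```bash
python3 - <<'E'
from h import *
s=snap('wrist','wrist4')
o=env.observe();R=np.array(o['orientation']);p=np.array(o['tcp_pos'])
print(o['clock'],p,np.degrees(np.arctan2(R[1,0],R[0,0])),R[:,2])
tf=lambda P:((P-p)@R).round(1)
# cork top points in tool frame
P=pt(s,[(262,215),(300,215),(330,215),(375,215),(290,420),(340,420),(290,300)]);print(tf(P))
g=[(u,v) for v in range(185,440) for u in range(235,395)]
P=pt(s,g);L=(P-p)@R
k=(abs(L[:,2]+20)<8)
L=L[k]
print(len(L),np.percentile(L,[0.5,50,99.5],axis=0).round(1))
f=L[L[:,1]<np.percentile(L[:,1],15)];print('far x',f[:,0].min(),f[:,0].max())
m=abs(L[:,0])<14;print('y ext',np.percentile(L[m,1],[0.2,99.8]))
# top plane tilt
A=np.c_[L[:,:2],np.ones(len(L))];print('plane',np.linalg.lstsq(A,L[:,2],rcond=None)[0])
# base far edge: 
im=s['color']
cv2.imwrite('pics/w4c.png',cv2.resize(im[110:210,230:400,::-1],None,fx=4,fy=4,interpolation=cv2.INTER_CUBIC))
E
```

```text
7.9167 [486.83348881 230.60437856 135.86729976] 21.132156221989987 [-1.34237973e-03 -5.16248309e-04 -9.99998966e-01]
[[-17.  -42.  -19.5]
 [ -4.6 -41.8 -19.1]
 [  5.3 -41.5 -17.8]
 [ 20.2 -41.6 -18.2]
 [ -9.5  40.9 -18.7]
 [ 10.1  40.9 -18.6]
 [ -8.4 -11.1 -19. ]]
29762 [[-23.  -45.6 -26.4]
 [ -0.   -7.7 -18.3]
 [ 23.   45.7 -13.5]]
far x -22.882312790655288 22.95032751716199
y ext [-45.68793638  46.25146183]
plane [ 6.51522595e-04 -2.52449808e-03 -1.80287094e+01]
```

View pics/w4c.png

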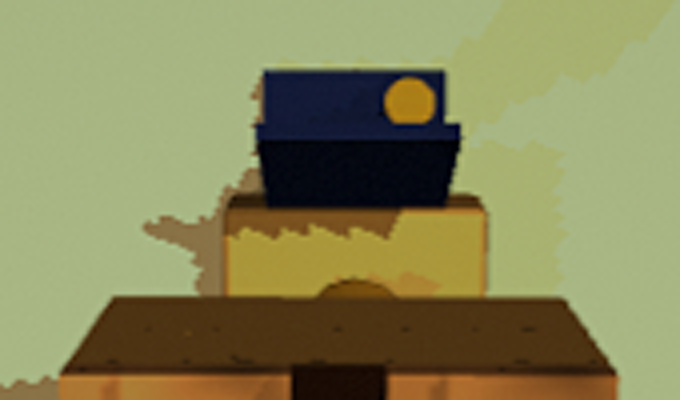

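```bash
python3 - <<'E'
from h import *
s=load('wrist4')
o=env.observe();R=np.array(o['orientation']);p=np.array(o['tcp_pos'])
P=ray(s,[(286.3,165),(351.5,165),(286.3,180),(351.5,180)],20);print(P.round(1));L=(P-p)@R;print(L.round(1))
print((np.array([488.4,231,38])-p)@R, p)
m=(P[0]+P[1])/2; a=np.radians(111.1); d=np.array([-np.sin(a),np.cos(a)]); print('lateral vs top-cam line',(m[:2]-[488.4,231])@d)
E
```

```text
[[456.  261.3  20. ]
 [494.3 276.1  20. ]
 [459.3 252.4  20. ]
 [497.9 267.3  20. ]]
[[-17.5 -39.7 115.9]
 [ 23.5 -39.7 115.8]
 [-17.7 -30.2 115.9]
 [ 23.7 -30.2 115.8]]
[ 1.7445485   0.19597996 97.86489145] [486.83348881 230.60437856 135.86729976]
lateral vs top-cam line -1.188231835534468
```

```bash
python3 -m handwheel '[0.0012,0,0.005,0,0.03,0.0013,0,0.01,0,0.03,0,0.0,0.01,0,0.03,0,0,0.01,0,0.03,0,0,0.003,0,0.03,0,0,0,0,0.03,0,0,0,0,0.03]'
python3 - <<'E'
from h import *
s=snap('wrist','wrist5');b=snap('side','side5')
o=env.observe();R=np.array(o['orientation']);p=np.array(o['tcp_pos']);print(p,o['force'],(np.array([488.4,231,38])-p)@R)
cv2.imwrite('pics/s5.png',cv2.resize(b['color'][220:440,270:470,::-1],(540,594)))
cv2.imwrite('pics/w5c.png',cv2.resize(s['color'][80:220,220:400,::-1],None,fx=4,fy=4))
E
```

```text
clock: 8.5
tcp_pos: [489.3, 231.6, 98.0]
orientation: [[0.932, 0.362, -0.001], [0.362, -0.932, -0.0], [-0.001, -0.0, -1.0]]
force: [-0.2, -0.1, -0.3]
grip_width: 42.6
[490.12895646 231.86532347  98.95050698] [ 0.14787373 -0.35501933 -1.17362749] [-1.96962429  0.17754131 60.94908888]
```

View pics/s5.png

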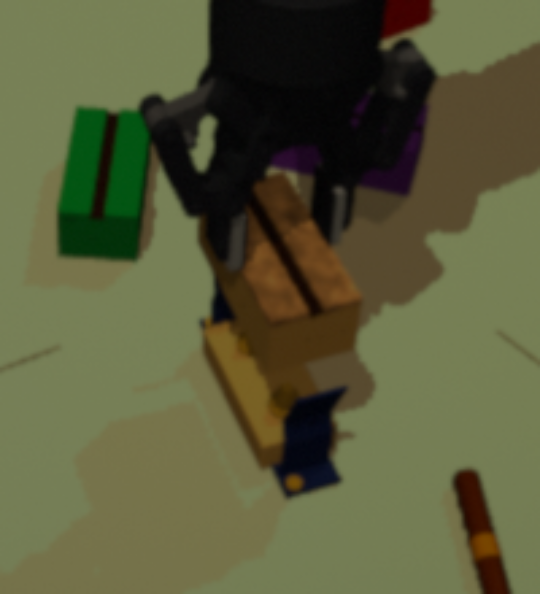

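View pics/w5c.png

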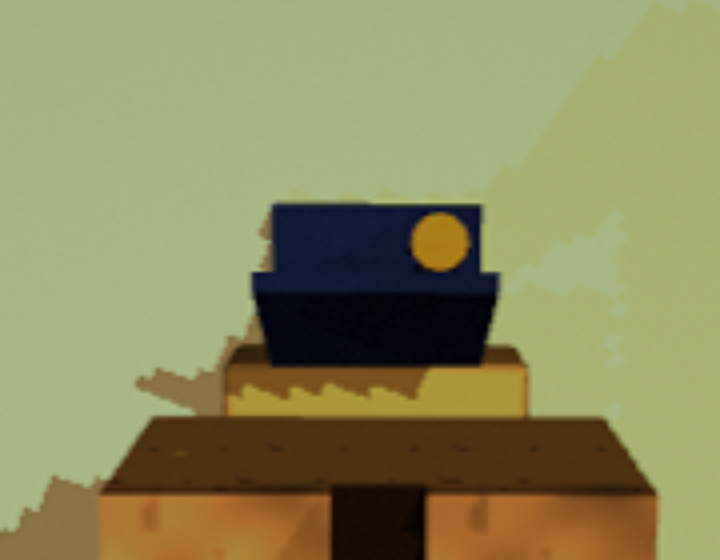

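```bash
python3 -m handwheel '[-0.0008,0,0.004,0,0.03,0,0,0.006,0,0.03,0,0,0.006,0,0.03,0,0,0.006,0,0.03,0,0,0.006,0,0.03,0,0,0.005,0,0.03,0,0,0,0,0.03,0,0,0,0,0.03]'
```

```text
clock: 9.27
tcp_pos: [488.5, 231.3, 65.0]
orientation: [[0.932, 0.363, -0.001], [0.363, -0.932, -0.0], [-0.001, -0.0, -1.0]]
force: [0.2, 0.1, -1.2]
grip_width: 42.7
```

```bash
python3 -m handwheel '[0,0,0.003,0,0.03,0,0,0.003,0,0.03,0,0,0.003,0,0.03,0,0,0.003,0,0.03,0,0,0,0,0.03]'; python3 -m handwheel '[0,0,0.003,0,0.03,0,0,0.003,0,0.03,0,0,0.003,0,0.03,0,0,0,0,0.03,0,0,0,0,0.03]'
```

```text
clock: 9.68
tcp_pos: [489.6, 231.6, 53.4]
orientation: [[0.932, 0.363, 0.001], [0.363, -0.932, 0.0], [0.001, 0.0, -1.0]]
force: [0.8, 1.4, -1.6]
grip_width: 42.8
clock: 10.1
tcp_pos: [488.7, 231.3, 43.9]
orientation: [[0.932, 0.363, -0.001], [0.363, -0.932, -0.0], [-0.001, -0.0, -1.0]]
force: [1.0, 0.6, -3.3]
grip_width: 42.8
```

```bash
python3 -m handwheel '[0,0,0.002,0,0.03,0,0,0.002,0,0.03,0,0,0.002,0,0.03,0,0,0.001,0,0.03,0,0,0,0,0.03,0,0,0,0,0.03]'; python3 -m handwheel '[0,0,0.001,0,0.03,0,0,0.001,0,0.03,0,0,0,0,0.03,0,0,0,0,0.03]'
```

```text
clock: 10.6
tcp_pos: [489.1, 231.0, 37.7]
orientation: [[0.932, 0.362, 0.0], [0.362, -0.932, -0.001], [-0.0, 0.001, -1.0]]
force: [-0.5, -2.1, 1.8]
grip_width: 42.6
clock: 10.93
tcp_pos: [489.1, 231.0, 37.5]
orientation: [[0.932, 0.362, 0.0], [0.362, -0.932, -0.001], [-0.0, 0.001, -1.0]]
force: [-3.9, -3.5, 14.3]
grip_width: 42.7
```

```bash
python3 - <<'E'
from h import *
s=snap('wrist','wrist6');b=snap('side','side6')
o=env.observe();R=np.array(o['orientation']);p=np.array(o['tcp_pos']);print(p,o['force'],o['grip_width'])
cv2.imwrite('pics/s6.png',cv2.resize(b['color'][220:440,270:470,::-1],(540,594)))
for uv in [(300,215),(330,215),(290,420),(340,420),(290,300)]: 
  P=pt(s,[uv])[0]; print(P.round(1),((P-p)@R).round(1))
E
```

```text
[489.10824273 231.04447053  37.52944974] [-3.69524606 -3.1762111  14.96434421] 43.003986524634115
[469.9 268.5  57.1] [ -4.4 -41.8 -19.6]
[479.1 271.9  56.5] [  5.5 -41.7 -19. ]
[495.3 189.9  56.9] [ -9.2  40.6 -19.4]
[513.4 197.1  57. ] [ 10.4  40.5 -19.5]
[477.5 238.2  56.4] [ -8.2 -10.9 -18.9]
```

View pics/s6.png

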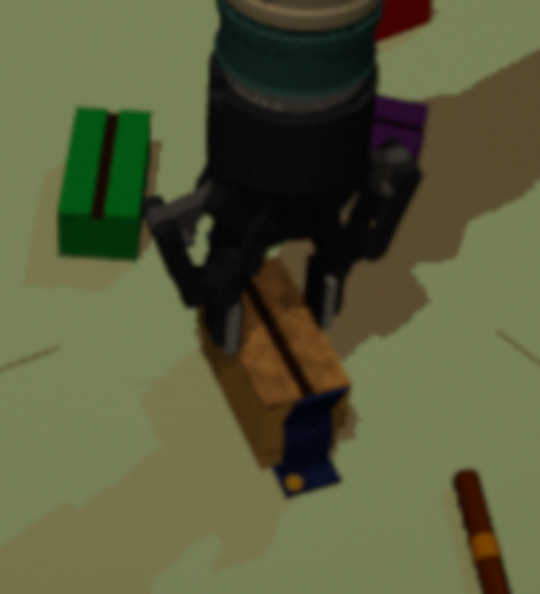

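View pics/wrist6.png

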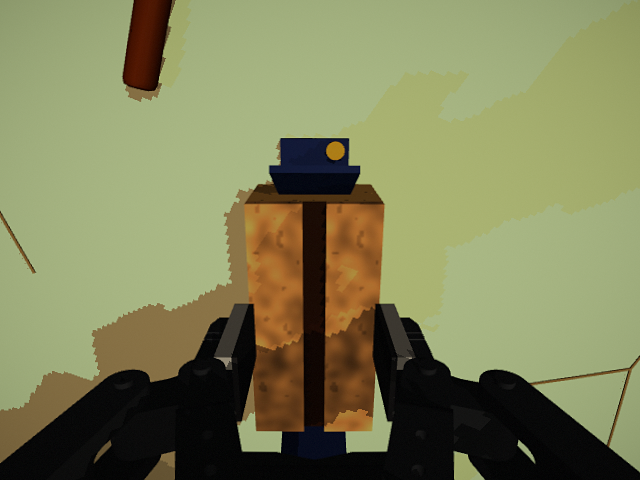

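The block rests in the clip with its top at about 56.5 mm (56 when seated). It stopped moving while the force rose, so it is on the base. I'll give it one slightly firmer press, ease off, and release.

```bash
python3 -m handwheel '[0,0,0.001,0,0.03,0,0,0,0,0.03,0,0,0,0,0.03]'; python3 -m handwheel '[0,0,-0.001,0,0.03,0,0,-0.001,0,0.03,0,0,-0.0005,0,0.03,0,0,0,0,0.03,0,0,0,0,0.0854,0,0,0,0,0.0854,0,0,0,0,0.0854,0,0,0,0,0.0854,0,0,0,0,0.0854,0,0,0,0,0.0854,0,0,0,0,0.0854,0,0,0,0,0.0854]'
```

```text
clock: 11.28
tcp_pos: [489.1, 231.0, 37.5]
orientation: [[0.932, 0.362, 0.001], [0.362, -0.932, -0.001], [0.0, 0.001, -1.0]]
force: [-5.8, -3.9, 21.0]
grip_width: 42.9
clock: 12.28
tcp_pos: [489.0, 231.4, 37.0]
orientation: [[0.932, 0.363, -0.0], [0.363, -0.932, 0.0], [-0.0, -0.0, -1.0]]
force: [0.1, 0.2, 0.6]
grip_width: 85.2
```

Released. Now I'll retreat straight up, then sideways (back along tool −x) so the cameras can see the block.

```bash
python3 -m handwheel '[0,0,-0.005,0,0.0854,0,0,-0.01,0,0.0854,0,0,-0.02,0,0.0854,0,0,-0.025,0,0.0854,0,0,-0.03,0,0.0854,0,0,-0.03,0,0.0854,0,0,-0.03,0,0.0854,0,0,-0.02,0,0.0854,0.01,-0.025,0,0,0.0854,0.01,-0.025,0,0,0.0854,0.01,-0.025,0,0,0.0854,0.01,-0.025,0,0,0.0854,0.01,-0.025,0,0,0.0854,0.01,-0.025,0,0,0.0854,0,0,0,0,0.0854,0,0,0,0,0.0854]'
python3 - <<'E'
from h import *
s=snap('top','top7');b=snap('side','side7');snap('wrist','wrist7')
for nm,s_,bx,zl,zh,zz in (('block',s,(110,270,220,340),50,63,56),):
    im=s_['color'];g=[(u,v) for v in range(bx[1],bx[3]) for u in range(bx[0],bx[2])];P=pt(s_,g);m=np.zeros(im.shape[:2],np.uint8)
    for (u,v),p in zip(g,P):
        h=cv2.cvtColor(im[v:v+1,u:u+1],cv2.COLOR_RGB2HSV)[0,0]
        if zl<p[2]<zh and h[0]<40: m[v,u]=255
    m=cv2.morphologyEx(m,cv2.MORPH_OPEN,np.ones((3,3)))
    c=max(cv2.findContours(m,cv2.RETR_EXTERNAL,cv2.CHAIN_APPROX_NONE)[0],key=cv2.contourArea)
    print(cv2.minAreaRect(ray(s_,c.reshape(-1,2),zz)[:,:2].astype(np.float32)))
    q=[(u,v) for (u,v) in g if m[v,u]];Q=pt(s_,q);print(len(q),np.linalg.lstsq(np.c_[Q[:,:2]-[488,231],np.ones(len(Q))],Q[:,2],rcond=None)[0])
cv2.imwrite('pics/s7.png',cv2.resize(b['color'][220:440,270:470,::-1],(540,594)))
E
```

```text
clock: 13.62
tcp_pos: [490.4, 394.2, 207.9]
orientation: [[0.931, 0.365, 0.001], [0.365, -0.931, 0.0], [0.001, 0.0, -1.0]]
force: [-0.4, 0.3, 0.1]
grip_width: 85.2
((488.6381530761719, 230.81576538085938), (46.23591995239258, 93.18143463134766), 21.218368530273438)
1527 [9.91638763e-04 4.34518978e-04 5.52892718e+01]
```

View pics/top7.png

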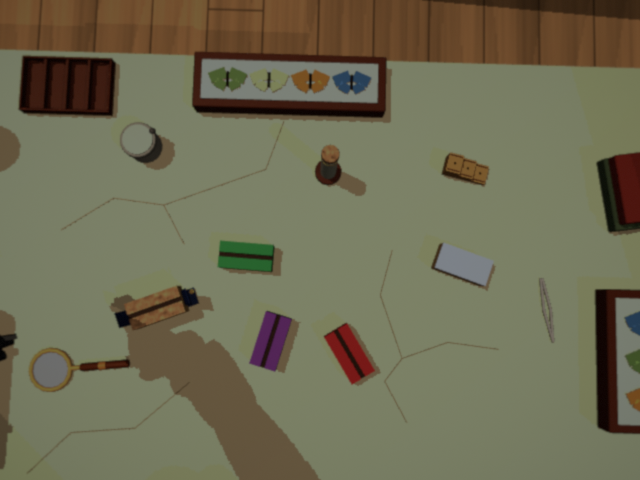

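View pics/s7.png

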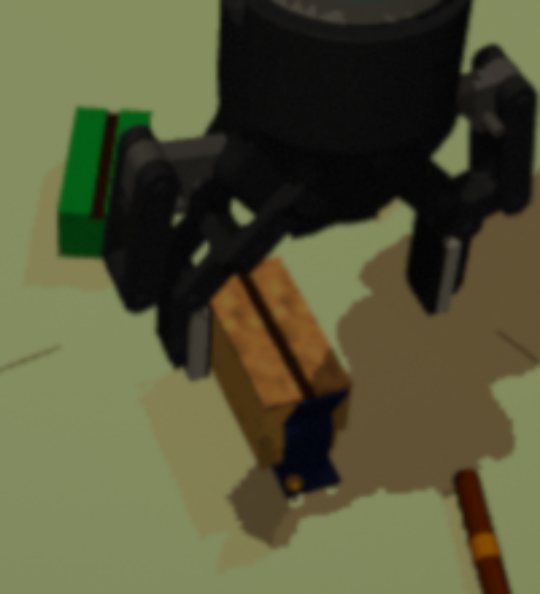

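The top view shows the block in the clip at (155,307), level, with its top at 55–56 mm. It is within 0.3 mm and about 0.1° of the base. The tube (328,173) and white block (463,265) have not moved. Handing in.

```bash
python3 -c "
from plant import env
o=env.observe();print(o['clock'],o['force'],max(map(abs,o['joint_vel'])));print(env.sign_off())"
```

```text
13.7667 [-0.74539761  0.04033428  0.56769875] 0.47008824852337766
the job is handed in; nothing more can be done
None
```

I picked up the cork-faced block, pressed it down over the two studs into the spring clip, let go, moved clear and handed in at 13.8 s of the 43 s allowed.

**Seating:** The block stopped moving down at the expected height, and the highest force I read while pressing was about 21 N.

**Position after release:** From the top camera, the block's centre is within 0.3 mm of the base centre and in line to about 0.1°. It is level, and its top measures 55.3 mm against 56 mm nominal, which is within the 2 mm calibration error.

**Other items:** The tube and the white-faced block appear in the same place in the last top picture as in the first.

**Disagreements:**
- **Grip width:** it read about 43 mm on the 46 mm block. The wrist picture showed it held square and centred, so I went on.
- **Base position:** before lowering, the top and wrist cameras differed by about 1.2 mm on where the base sat sideways. I aimed between them, well within the looseness of the sockets.

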